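# Fetch the sample pot from behind the bottles

## Task

The red-lidded sample pot stands in the caddy hemmed in by three bottles: first clear all three bottles to stand on the black side mat, leaving the pot where it is meanwhile, then stand the pot in the empty well of the white foam carrier while the bottles wait on the mat. Then put each bottle back, wholly on the disc of its own colour. Keep pot and bottles upright throughout and let go of everything at the end.

Things in the scene. Friction and masses are not known exactly. Their poses are not given: they have to be found in the camera images.
- bottle_blue: Loose upright round bottle, white with one broad blue band and screw cap of the same colour. 132 mm tall: body 44 mm diameter up to 80 mm, shoulder narrowing to a 24 mm neck at 94 mm, cap 30 mm diameter from 98 to 132 mm. About 160 g. Origin at the centre of its underside, z up along its axis. Starts on the blue disc.
- bottle_green: Loose upright round bottle, white with one broad green band and screw cap of the same colour. 132 mm tall: body 44 mm diameter up to 80 mm, shoulder narrowing to a 24 mm neck at 94 mm, cap 30 mm diameter from 98 to 132 mm. About 160 g. Origin at the centre of its underside, z up along its axis. Starts on the green disc.
- bottle_orange: Loose upright round bottle, white with one broad orange band and screw cap of the same colour. 132 mm tall: body 44 mm diameter up to 80 mm, shoulder narrowing to a 24 mm neck at 94 mm, cap 30 mm diameter from 98 to 132 mm. About 160 g. Origin at the centre of its underside, z up along its axis. Starts on the orange disc.
- pot: Loose white sample pot with a red screw lid, 56 mm tall: body 44 mm diameter at the foot, 48 mm at 40 mm height, lid 52 mm diameter from 40 to 56 mm. About 90 g. Origin at the centre of its underside, z up. Starts on the floor of the aluminium caddy tray (floor 6 mm above the table, rim 14 mm), the bottles on three sides of it.
- disc_blue: Flat blue disc, 66 mm diameter, 4 mm thick, fixed on the caddy tray; home of the blue bottle. Origin at the centre of its underside, so its top is 4 mm above the origin. The other two discs and the pot's start place are near it: discs stand 72 mm (centre to centre) from the pot.
- disc_green: Flat green disc, 66 mm diameter, 4 mm thick, fixed on the caddy tray; home of the green bottle. Origin at the centre of its underside, so its top is 4 mm above the origin. The other two discs and the pot's start place are near it: discs stand 72 mm (centre to centre) from the pot.
- disc_orange: Flat orange disc, 66 mm diameter, 4 mm thick, fixed on the caddy tray; home of the orange bottle. Origin at the centre of its underside, so its top is 4 mm above the origin. The other two discs and the pot's start place are near it: discs stand 72 mm (centre to centre) from the pot.
- mat: Black flat rubber mat, the side area: 250 mm along its x, 105 mm along its y, 4 mm thick, fixed on the table. Origin at the centre of its underside. It lies to the left or the right of the caddy. Nearby bystanders: a rack of red-capped tubes, 83 mm tall, between robot and caddy tray; a small lid and carton, under 25 mm tall, in the tray's two robot-side corners.
- well (a point): Centre of the floor of the empty round well in the white foam carrier: well 67 mm diameter, 16 mm deep, its floor 8 mm above the table; z up. The carrier is a fixed slab 180 mm along x, 105 mm along y, 24 mm high, on the other side of the caddy from the mat. Along the point's +x, 92 mm from the well, a fixed grey-lidded pot (52 mm diameter, its top 80 mm above the table) stands on the carrier; leave it there.

How it is judged:
By the outcome, as a careful person would: the job done as asked, in the order asked, and still so for the second after the job is handed in, with the robot touching nothing.
It also fails if it takes over 144 s, if anything falls off the work surface, if the arm or the gripper's body presses on something with over 40 N, if the wrist force passes 120 N, or if a joint passes its speed limit or range.

## Robot

A 6-joint arm with a two-finger parallel gripper is mounted at the origin on the work surface. World frame = base frame: x ahead of the robot, y to its left, z up, the work surface at z = 0. Lengths are in mm, angles in rad, forces in N, time in s.
With the tool pointing down it reaches from about 300 to 850 mm from the base axis. Payload 5.4 kg.
Tool frame: the origin (TCP) lies midway between the tips of the shut fingers; the grasp point (between the pads) lies 19 mm behind it (bot.tcp_to_grasp is the distance from the TCP to the grasp point, in mm); z points along the fingers, x is the direction in which the jaws open and shut, and the axes are right-handed (so a half turn about z gives the same grasp; the last joint's range is limited). The gripper opens to 85 mm and grips with 20 to 120 N. Pads are 22 mm wide; open, the fingers measure 114 mm over their backs; the gripper's body (76 mm by 85 mm) begins 54 mm behind the grasp point. The pads swing forward as they close: fully open they stand 13 mm farther back than shut.
Start: joints at [0.894, 0.158, 1.597, -0, 1.386, -0.21], TCP at [258.774, 513.461, 231.299] pointing down, gripper open.
Joint ranges: [-2.91, 2.91], [-0.94, 2.29], [0.18, 2.7], [-1.29, 4.43], [0.17, 2.64], [-3, 3]. Speed limits (rad/s): [2.57, 2.57, 3.14, 3.14, 3.14, 3.14].

## Interface

Orientations are given as a unit quaternion [x, y, z, w].
In Python, from plant import bot, optics, workorder gives the robot as it stands. The module is installed in compiled form; this text tells all that it offers.
- The arm moves only by the tool jog_arm, never from a script. Its argument "motion" is a list that holds one entry, the list of rows, each a list of 4 numbers: the shift along the tool's x, y, z in mm, then the turn about the tool's z in rad. In form: [[[tx, ty, tz, yaw], ...]]. A call has 1 to 10 rows; each row shifts and turns the commanded pose from where the row before left it, along the tool's axes as they then stand; what a row does not reach is not made up. A row lasts 1/10 s, in which the tool goes at most 50 mm and 8.59 degrees, less where a joint would pass 70% of its speed; a pose out of reach is approached as far as the arm can. A call is refused whole if a number of a shift passes 50 or a number of a turn 0.15, either way. A call with a gripper value outside its range is refused whole. "gripper" is the closure, from -1 (fully open) to 1 (shut), set as the call begins (left out, the last holds). The fingers move at their own pace and stop on an object; "grip_force" is the grip in N (left out, the last holds). Time passes only in rows, so rows that do not move let the fingers close. It gives the time, the measured TCP pose, the force and the opening at its end, in the units of the state.
- bot.sense(): the state, without advancing time (a new reading comes with each control period).
- optics.snapshot(name): name is "side" or "top" or "wrist"; returns the picture (400x640x3 uint8, red, green, blue); there is no depth.
- optics.camera_info(name): a dict with "intrinsics" (3x3 intrinsics, pixels), "R" (3x3) and "t" (3): a world point X has camera coordinates R X + t. Camera axes: x right, y down, z forward; pixel columns grow to the right and rows downward; lengths in mm; the calibration is good to about 2 mm. A picture is of the moment at which its call begins: read the wrist's pose just before it. camera_info takes no time and is no camera call; for the wrist camera it gives the pose at the moment of the call.
- workorder.finish_job(): hands the job in, once; it reports no verdict.
Trained networks look in the newest picture that a camera, given by its name, has taken for a name from the list of things; names that differ only in an ending like _2 or _b are one class to them, and where a whole thing is asked for, a point or a joint stands for the part that bears it (a point fixed in the world has none). Each returns a list of dicts, best first, with "confidence" (0 to 1); they miss things now and then, are a little off and sometimes report something else, mostly with a low value. They report only what shows in the picture. A call takes as long as a camera call.
- optics.spot_in(camera, thing): "point" ([x, y, z] in mm, in world coordinates, good to about 4 mm: the middle of the surface that is visible of it).
- optics.pinpoint(camera, thing): "point" ([x, y, z] in mm, in world coordinates, good to about 4 mm: a listed point, or the origin of a listed thing).
The state is a dict: "clock": time; "q": joint angles; "dq": joint speeds; "tau": joint torques, N m; "ee_pos": TCP position; "ee_rot": TCP orientation; "wrist_force": force on the tool from outside, world axes, zero at the start; "torque": the same for the moment, N m; "grip_width": opening from 0.0 (shut) to 1.0 (fully open).
Only numpy, scipy, OpenCV 4.12 (cv2) and the standard library are available. Lean on these libraries where they do the work, as an engineer would, in place of code of your own. Each camera call takes 0.05 s, during which the arm holds its last target.

## Working session

There is one attempt and no reset: what is moved stays moved. The work goes in short steps, Python scripts to look and compute and a tool call to move; the robot and the scene stay as the last step left them, time stands still between calls to the robot, and variables do not carry over. Pictures are saved under pics/ and viewed, and the job is handed in when it is done.

Besides the shell and the picture viewer there is one more tool, called as name([rows], argument=value, ...), one row to a line, values as JSON. jog_arm: Moves the arm, as the interface text tells. Its arguments: {"type":"object","properties":{"motion":{"type":"array","items":{"type":"array","items":{"type":"array","items":{"type":"number"}}}},"gripper":{"type":"number"},"grip_force":{"type":"number"}},"required":["motion"]}

```bash
mkdir -p pics; cat > h.py <<'E'
from plant import bot, optics, workorder
import numpy as np, cv2
def save(cam,n):
    im=optics.snapshot(cam); cv2.imwrite(f'pics/{n}.png',cv2.cvtColor(im,cv2.COLOR_RGB2BGR)); return im
def proj(cam,X):
    c=optics.camera_info(cam);p=np.array(c['intrinsics'])@(np.array(c['R'])@np.array(X,float)+np.array(c['t']));return p[:2]/p[2]
def back(cam,uv,z):
    c=optics.camera_info(cam);R=np.array(c['R']);t=np.array(c['t'])
    d=R.T@np.linalg.inv(c['intrinsics'])@np.array([uv[0],uv[1],1.]);C=-R.T@t
    return C+d*(z-C[2])/d[2]
E
python3 - <<'E'
from h import *
np.set_printoptions(precision=1,suppress=True)
s=bot.sense();print(s['clock'],s['ee_pos'],s['ee_rot'],s['grip_width'])
for c in('top','side'):
    save(c,c+'0')
    for n in['bottle_blue','bottle_green','bottle_orange','pot','disc_blue','disc_green','disc_orange','mat','well']:
        r=optics.pinpoint(c,n); print(c,n,[(np.round(d['point'],1),round(d['confidence'],2)) for d in r[:3]])
print(bot.sense()['clock'],bot.tcp_to_grasp)
E
```

```text
0.0 [258.4 513.  230.3] [ 0.9  0.5 -0.   0. ] 0.9983313938660436
top bottle_blue [(array([618.7, 107.5,   6.8]), 0.96)]
top bottle_green [(array([546. ,  39.5,  13.2]), 0.94), (array([ 460.7, -287.2,    9.1]), 0.55)]
top bottle_orange [(array([606.6, -36.5,   9.6]), 0.8)]
top pot [(array([611.3,  35.9,   9.1]), 0.87), (array([546.9,  36.8,  13. ]), 0.21)]
top disc_blue [(array([619.3, 106.1,   9.3]), 0.57)]
top disc_green [(array([542.6,  41.1,   7.6]), 0.8)]
top disc_orange [(array([609.9, -31.9,   6.5]), 0.78)]
top mat [(array([501.8, 282.4,  -1.7]), 0.96)]
top well [(array([ 460.9, -284. ,    6.3]), 0.64)]
side bottle_blue [(array([618.7, 108.4,   9.5]), 0.93)]
side bottle_green [(array([548.9,  36.3,   7.8]), 0.8)]
side bottle_orange [(array([607.2, -33.8,  10.5]), 0.85)]
side pot [(array([615.5,  43.9,   3.2]), 0.62)]
side disc_blue [(array([618. , 108.6,   8.6]), 0.66), (array([ 459.4, -286. ,    9.4]), 0.54)]
side disc_green [(array([540.8,  41.1,  10. ]), 0.78)]
side disc_orange [(array([605.8, -34.8,   7.6]), 0.62)]
side mat [(array([504.4, 283.6,   0.8]), 0.66)]
side well [(array([ 460.9, -283.3,    5.9]), 0.82)]
1.0 18.700000000000003
```

View pics/top0.png

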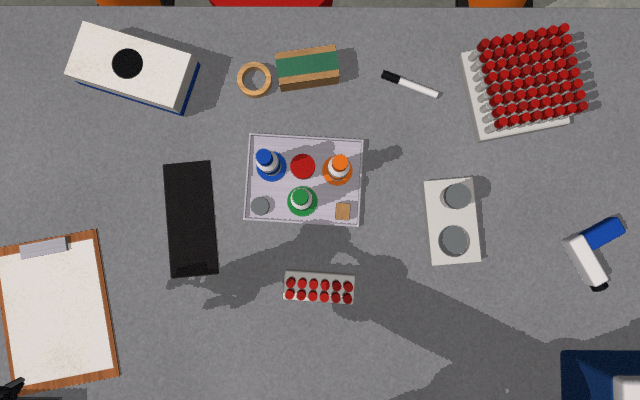

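View pics/side0.png

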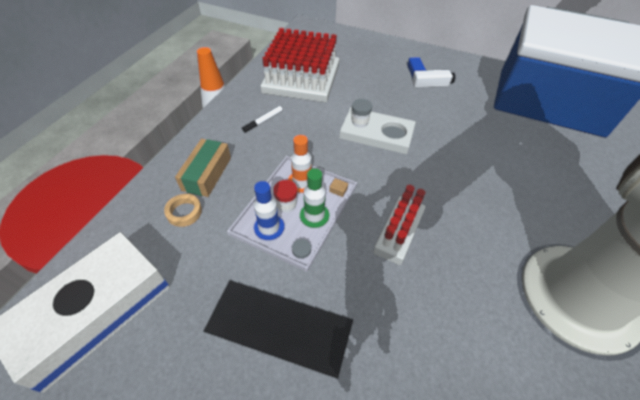

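```bash
python3 - <<'E'
from h import *
from scipy.spatial.transform import Rotation as Rn
np.set_printoptions(precision=3,suppress=True)
s=bot.sense();print(s['ee_rot'],Rn.from_quat(s['ee_rot']).as_matrix(),s['q'])
for p in [(504,283,4),(619,108,10),(546,39,10),(607,-35,10),(612,37,62),(461,-285,8),(504+125,283,4),(379,283,4),(504,335,4),(504,230,4)]:
    print(p,proj('top',p),proj('side',p))
for n in('top','side'):
    c=optics.camera_info(n);print(n,-np.array(c['R']).T@c['t'],c['intrinsics'][0][0])
E
```

```text
[ 0.851  0.524 -0.    -0.   ] [[ 0.45   0.893 -0.   ]
 [ 0.893 -0.45   0.   ]
 [-0.    -0.    -1.   ]] [ 0.894  0.158  1.597  0.     1.386 -0.21 ]
(504, 283, 4) [190.926 217.665] [278.87  324.801]
(619, 108, 10) [271.417 165.32 ] [268.691 226.668]
(546, 39, 10) [302.767 198.868] [313.152 214.045]
(607, -35, 10) [336.943 171.1  ] [302.363 181.936]
(612, 37, 62) [303.01  165.277] [285.273 188.791]
(461, -285, 8) [452.642 239.033] [392.471 134.255]
(629, 283, 4) [192.321 160.819] [219.663 297.746]
(379, 283, 4) [189.506 275.502] [343.714 354.431]
(504, 335, 4) [167.149 217.534] [264.832 352.608]
(504, 230, 4) [215.178 217.799] [291.927 298.939]
top [488.655   3.157 925.969] 422.94490228698066
side [357.987 460.666 659.094] 362.63163924519125
```

The top view shows the tray at about (305,180), with the blue bottle at (268,163), orange at (338,168), green at (301,200) and the red pot at (303,166). The mat is at (190,219) on the +y side, and the empty well at (453,240). The network points agree with this. I'll refine them by colour.

```bash
python3 - <<'E'
from h import *
np.set_printoptions(precision=1,suppress=True)
im=cv2.imread('pics/top0.png');hsv=cv2.cvtColor(im,cv2.COLOR_BGR2HSV)
R={'blue':(105,125),'green':(55,85),'orange':(5,22),'red':(0,4)}
for n,(a,b) in R.items():
    m=cv2.inRange(hsv,(a,140,60),(b,255,255));m[:,:230]=0;m[:130]=0;m[230:]=0;m[:,375:]=0
    k,l,st,ce=cv2.connectedComponentsWithStats(m)
    for i in range(1,k):
        if st[i,4]>30: print(n,st[i],ce[i],'z142',back('top',ce[i],142)[:2],'z10',back('top',ce[i],10)[:2],'z62',back('top',ce[i],62)[:2])
m=cv2.inRange(hsv,(0,0,0),(180,255,45));m[:,:155]=0;m[:,225:]=0;m[:150]=0;m[285:]=0
k,l,st,ce=cv2.connectedComponentsWithStats(m);i=1+st[1:,4].argmax()
pts=np.argwhere(l==i)[:,::-1].astype(np.float32);r=cv2.minAreaRect(pts)
print(st[i],r,[back('top',p,4)[:2] for p in cv2.boxPoints(r)],back('top',r[0],4))
cv2.imwrite('pics/crop0.png',cv2.resize(im[125:285,155:495],None,fx=2.35,fy=2.35,interpolation=cv2.INTER_CUBIC))
c=cv2.resize(im[125:235,235:375],None,fx=5,fy=5,interpolation=cv2.INTER_CUBIC);cv2.imwrite('pics/crop1.png',c)
E
```

```text
blue [256 149  17  17 217] [263.9 156.9] z142 [615.9 107.1] z10 [637.4 124.6] z62 [628.9 117.7]
blue [257 152  29  29 294] [274.3 169.9] z142 [591.5  87.4] z10 [608.9 101.6] z62 [602.  96.]
green [288 187  29  29 241] [303.3 205.2] z142 [526.   32.7] z10 [532.3  37.7] z62 [529.8  35.8]
green [293 189  15  16 181] [300.1 196.4] z142 [542.2  38.9] z10 [551.2  44.9] z62 [547.7  42.5]
orange [332 154  16  18 216] [339.4 162.5] z142 [606.1 -34.1] z10 [625.9 -40.4] z62 [618.1 -37.9]
orange [322 157  30  29 285] [334.8 174.8] z142 [583.1 -25.6] z10 [599.  -30.4] z62 [592.7 -28.5]
red [290 154  25  25 476] [302.3 165.9] z142 [599.4  35.1] z10 [618.1  40.5] z62 [610.8  38.4]
[ 163  161   56  117 5370] ((190.15335083007812, 218.7819366455078), (114.05374908447266, 47.74311065673828), 85.30131530761719) [array([621.8, 350.4]), array([631. , 245.7]), array([383.3, 220. ]), array([374.3, 322.9])] [501.6 284.6   4. ]
```

View pics/crop1.png

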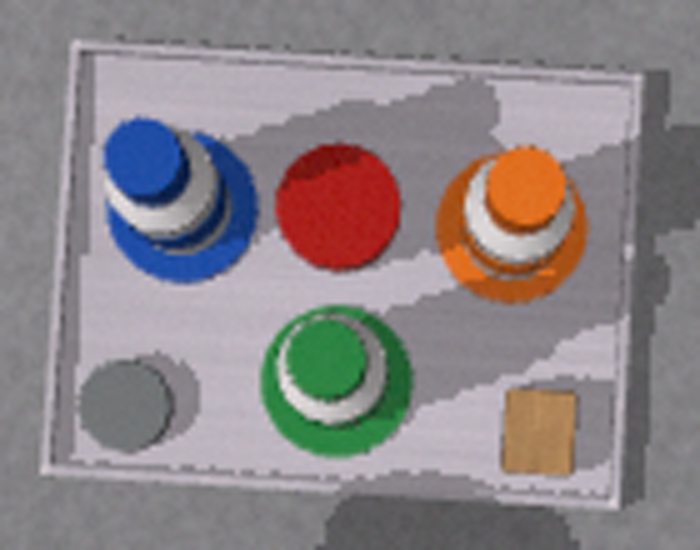

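jog_arm([
  [[0,0,0,-0.117],[0,0,0,-0.117],[0,0,0,-0.117],[0,0,0,-0.117],[0,0,0,0]],
], gripper=-1, grip_force=40)

```text
clock: 1.5
ee_pos: [258.8, 513.5, 231.3]
ee_rot: [0.707, 0.708, 0.0, -0.0]
wrist_force: [-0.4, -0.3, -0.4]
grip_width: 0.995
```

jog_arm([
  [[-34,30,0,0],[-34,30,0,0],[-34,30,0,0],[-34,30,0,0],[-34,30,0,0],[-34,30,0,0],[-34,30,0,0],[-34,30,0,0],[-34,30,0,0],[-34,30,0,0]],
])

```text
clock: 2.5
ee_pos: [560.3, 172.2, 231.5]
ee_rot: [0.708, 0.706, 0.0, 0.0]
wrist_force: [0.4, 0.8, 0.4]
grip_width: 1.002
```

jog_arm([
  [[-33,29,0,0],[-33,29,0,0],[0,0,0,0],[0,0,0,0]],
])

```text
clock: 2.9
ee_pos: [617.4, 107.3, 230.9]
ee_rot: [0.708, 0.706, -0.0, -0.0]
wrist_force: [0.4, 0.5, 0.3]
grip_width: 1.003
```

```bash
python3 - <<'E'
from h import *
s=bot.sense();print(s['ee_pos'])
save('wrist','w0'); print(s['clock'])
for n in ['bottle_blue','pot','bottle_orange','bottle_green']:
    r=optics.pinpoint('wrist',n); print(n,[(np.round(d['point'],1),round(d['confidence'],2)) for d in r[:2]])
print(proj('wrist',(617,107.5,142)),proj('wrist',(611,37,62)))
E
```

```text
[617.395566   107.26010758 230.91105257]
2.9
bottle_blue [(array([620.5, 110.5,   5.4]), 0.95)]
pot [(array([610.8,  33.7,   2. ]), 0.91)]
bottle_orange [(array([604.8, -35. ,   9.3]), 0.59), (array([540.9,  35.7,   6.1]), 0.49)]
bottle_green [(array([540.8,  39.2,   6.4]), 0.81)]
[314.85930474 208.87338454] [247.48913456 177.82864808]
```

View pics/w0.png

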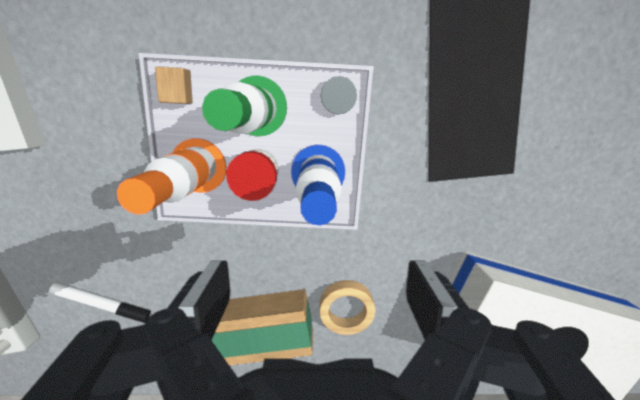

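The wrist picture has the blue cap at (318,203) against (315,209) predicted, so within about 2 mm. The fingers straddle it, so I'll descend and grip.

jog_arm([
  [[0,0,25,0],[0,0,25,0],[0,0,25,0],[0,0,25,0],[0,0,14,0],[0,0,10,0],[0,0,0,0]],
])

```text
clock: 3.85
ee_pos: [616.5, 108.2, 106.3]
ee_rot: [0.707, 0.708, -0.001, -0.001]
wrist_force: [-0.5, -0.1, -0.5]
grip_width: 0.999
```

jog_arm([
  [[0,0,0,0],[0,0,0,0],[0,0,0,0],[0,0,0,0],[0,0,0,0],[0,0,0,0],[0,0,0,0],[0,0,0,0],[0,0,0,0],[0,0,0,0]],
], gripper=1, grip_force=40)

```text
clock: 4.85
ee_pos: [618.0, 107.8, 108.3]
ee_rot: [0.707, 0.708, 0.001, 0.001]
wrist_force: [-0.0, 0.3, 5.1]
grip_width: 0.346
```

jog_arm([
  [[0,0,-8,0],[0,0,-18,0],[0,0,-25,0],[0,0,-25,0],[0,0,-16,0],[0,0,-8,0]],
])

```text
clock: 5.45
ee_pos: [617.7, 107.9, 208.9]
ee_rot: [0.707, 0.708, 0.001, 0.001]
wrist_force: [-0.3, -0.0, -1.2]
grip_width: 0.339
```

jog_arm([
  [[8,-1,0,0],[18,-4,0,0],[23,-5,0,0],[25,-5,0,0],[25,-5,0,0],[25,-5,0,0],[25,-5,0,0],[19,-4,0,0],[12,-2,0,0],[5,0,0,0]],
])

```text
clock: 6.45
ee_pos: [579.6, 294.6, 205.9]
ee_rot: [0.706, 0.708, -0.001, -0.001]
wrist_force: [-0.3, 0.1, -1.4]
grip_width: 0.343
```

jog_arm([
  [[0,0,0,0],[0,0,10,0],[0,0,20,0],[0,0,25,0],[0,0,20,0],[0,0,15,0],[0,0,8,0],[0,0,3,0],[0,0,0,0],[0,0,0,0]],
])

```text
clock: 7.45
ee_pos: [581.9, 293.0, 107.5]
ee_rot: [0.707, 0.708, 0.001, 0.001]
wrist_force: [0.5, 0.4, -0.6]
grip_width: 0.342
```

```bash
python3 - <<'E'
from h import *
s=bot.sense();print(s['ee_pos'],s['wrist_force'],s['grip_width'])
save('side','s1');save('top','t1')
E
```

```text
[581.87633345 293.04394703 107.54485057] [ 0.54504036  0.35642381 -0.62693985] 0.3422097297960767
```

View pics/s1.png

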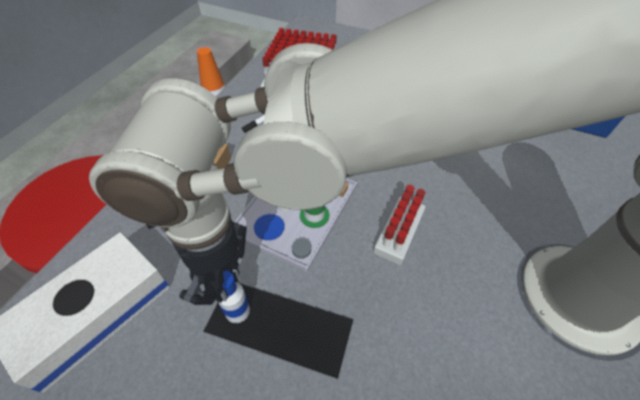

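The blue bottle is held upright over the mat at side pixel (235,300), and the blue disc is empty. I'll lower it to contact.

jog_arm([
  [[0,0,3,0],[0,0,2,0],[0,0,1,0],[0,0,0,0],[0,0,0,0]],
])

```text
clock: 8.05
ee_pos: [581.8, 293.1, 102.3]
ee_rot: [0.707, 0.708, 0.001, 0.001]
wrist_force: [-1.7, -1.4, 6.9]
grip_width: 0.334
```

jog_arm([
  [[0,0,0,0],[0,0,0,0],[0,0,0,0],[0,0,0,0],[0,0,0,0],[0,0,0,0]],
], gripper=-1)

```text
clock: 8.65
ee_pos: [581.0, 292.8, 100.2]
ee_rot: [0.707, 0.708, -0.0, -0.0]
wrist_force: [0.3, 0.3, -0.7]
grip_width: 1.0
```

jog_arm([
  [[0,0,-10,0],[0,0,-20,0],[0,0,-25,0],[0,0,-25,0],[0,0,-25,0],[0,0,0,0]],
])

```text
clock: 9.25
ee_pos: [583.7, 293.7, 211.2]
ee_rot: [0.707, 0.708, 0.004, 0.002]
wrist_force: [0.2, 0.1, 1.5]
grip_width: 1.003
```

jog_arm([
  [[-15,-2,0,0],[-28,-4,0,0],[-32,-5,0,0],[-32,-5,0,0],[-32,-5,0,0],[-32,-5,0,0],[-32,-5,0,0],[-28,-5,0,0],[-16,-3,0,0],[-6,0,0,0]],
])

```text
clock: 10.25
ee_pos: [540.7, 37.7, 203.6]
ee_rot: [0.708, 0.707, -0.001, -0.001]
wrist_force: [-0.2, 0.4, -0.1]
grip_width: 1.001
```

jog_arm([
  [[0,0,0,0],[0,0,0,0],[0,0,0,0]],
])

```text
clock: 10.55
ee_pos: [542.2, 40.6, 205.0]
ee_rot: [0.706, 0.708, -0.0, -0.0]
wrist_force: [-0.1, -0.6, 0.7]
grip_width: 1.0
```

```bash
python3 - <<'E'
from h import *
s=bot.sense();print(s['ee_pos'],s['wrist_force'],s['grip_width'])
save('wrist','w2')
for n in ['pot','bottle_orange','bottle_green','bottle_blue']:
    r=optics.pinpoint('wrist',n); print(n,[(np.round(d['point'],1),round(d['confidence'],2)) for d in r[:2]])
print(proj('wrist',(543,39.5,142)),proj('wrist',(611,37,62)))
E
```

```text
[542.2061634   40.59860274 204.96541291] [-0.06230107 -0.57662844  0.70144384] 0.9997353059302435
pot [(array([614.6,  37.9,   3.6]), 0.66)]
bottle_orange [(array([606.7, -36.2,   7.5]), 0.6)]
bottle_green [(array([540.3,  36.4,   4.8]), 0.75)]
bottle_blue [(array([583.3, 298.4,   5.7]), 0.67)]
[315.79853337 221.29640067] [313.75834674 254.10043984]
```

View pics/w2.png

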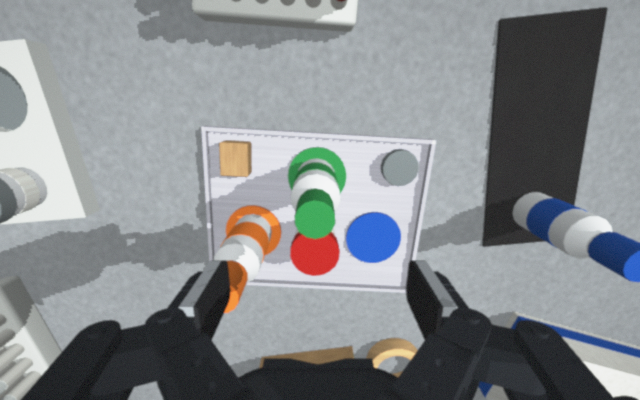

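The blue bottle is standing on the mat, and the green cap at (315,215) is between the fingers. I'll grasp green and take it to mat slot B (502,284).

jog_arm([
  [[0,0,15,0],[0,0,25,0],[0,0,25,0],[0,0,20,0],[0,0,10,0],[0,0,4,0],[0,0,0,0]],
])

```text
clock: 11.5
ee_pos: [542.3, 39.8, 106.0]
ee_rot: [0.707, 0.708, -0.0, -0.0]
wrist_force: [-0.1, -0.5, -0.7]
grip_width: 0.999
```

jog_arm([
  [[0,0,0,0],[0,0,0,0],[0,0,0,0],[0,0,0,0],[0,0,0,0],[0,0,0,0],[0,0,0,0],[0,0,0,0]],
], gripper=1)

```text
clock: 12.3
ee_pos: [542.9, 39.5, 106.9]
ee_rot: [0.707, 0.708, 0.0, 0.001]
wrist_force: [-0.9, -2.0, 5.4]
grip_width: 0.34
```

jog_arm([
  [[0,0,-8,0],[0,0,-18,0],[0,0,-25,0],[0,0,-25,0],[0,0,-16,0],[0,0,-8,0]],
])

```text
clock: 12.9
ee_pos: [542.7, 40.1, 207.7]
ee_rot: [0.707, 0.708, 0.001, 0.0]
wrist_force: [-0.4, 0.3, -1.5]
grip_width: 0.341
```

jog_arm([
  [[12,-2,0,0],[24,-4,0,0],[30,-5,0,0],[32,-5,0,0],[32,-5,0,0],[32,-5,0,0],[32,-5,0,0],[28,-5,0,0],[16,-3,0,0],[6,-1,0,0]],
])

```text
clock: 13.9
ee_pos: [500.6, 285.2, 204.9]
ee_rot: [0.706, 0.708, -0.001, -0.001]
wrist_force: [-0.2, 0.3, -1.7]
grip_width: 0.338
```

jog_arm([
  [[0,0,0,0],[0,0,10,0],[0,0,20,0],[0,0,25,0],[0,0,20,0],[0,0,15,0],[0,0,8,0],[0,0,2,0],[0,0,0,0],[0,0,0,0]],
])

```text
clock: 14.9
ee_pos: [502.9, 284.0, 107.4]
ee_rot: [0.707, 0.707, 0.001, 0.001]
wrist_force: [-0.1, 0.7, -1.8]
grip_width: 0.34
```

jog_arm([
  [[0,0,3,0],[0,0,2,0],[0,0,1,0],[0,0,0,0],[0,0,0,0]],
])

```text
clock: 15.4
ee_pos: [502.4, 283.9, 100.9]
ee_rot: [0.707, 0.708, 0.0, 0.0]
wrist_force: [-0.8, -0.5, 4.0]
grip_width: 0.336
```

jog_arm([
  [[0,0,0,0],[0,0,0,0],[0,0,0,0],[0,0,0,0],[0,0,0,0],[0,0,0,0]],
], gripper=-1)

```text
clock: 16.0
ee_pos: [502.0, 283.7, 100.2]
ee_rot: [0.707, 0.708, -0.0, -0.0]
wrist_force: [0.6, -0.4, 0.3]
grip_width: 0.999
```

jog_arm([
  [[0,0,-10,0],[0,0,-20,0],[0,0,-25,0],[0,0,-25,0],[0,0,-25,0],[0,0,0,0]],
])

```text
clock: 16.6
ee_pos: [504.6, 284.6, 210.6]
ee_rot: [0.707, 0.708, 0.004, 0.002]
wrist_force: [-0.4, -0.5, -0.5]
grip_width: 1.001
```

jog_arm([
  [[-15,5,0,0],[-32,10,0,0],[-40,13,0,0],[-40,13,0,0],[-40,13,0,0],[-40,13,0,0],[-40,13,0,0],[-38,13,0,0],[-24,8,0,0],[-10,3,0,0]],
])

```text
clock: 17.6
ee_pos: [605.8, -38.4, 203.4]
ee_rot: [0.708, 0.706, -0.001, -0.001]
wrist_force: [-1.0, 0.0, 0.3]
grip_width: 1.004
```

jog_arm([
  [[0,0,0,0],[0,0,0,0],[0,0,0,0]],
])

```text
clock: 17.9
ee_pos: [605.9, -33.7, 205.0]
ee_rot: [0.706, 0.708, -0.0, -0.0]
wrist_force: [0.3, 0.5, 0.3]
grip_width: 0.997
```

```bash
python3 - <<'E'
from h import *
s=bot.sense();print(s['ee_pos'],s['wrist_force'],s['grip_width'])
save('wrist','w3')
for n in ['pot','bottle_orange']:
    r=optics.pinpoint('wrist',n); print(n,[(np.round(d['point'],1),round(d['confidence'],2)) for d in r[:2]])
print(proj('wrist',(607,-35,142)),proj('wrist',(611,37,62)))
E
```

```text
[605.93849317 -33.73057051 205.00023402] [0.34920893 0.45921567 0.31214045] 0.9972468253999041
pot [(array([610.4,  32.7,   2.8]), 0.93)]
bottle_orange [(array([606.1, -37.8,   9.4]), 0.86)]
[315.45283831 221.42420162] [390.30866434 194.93014628]
```

View pics/w3.png

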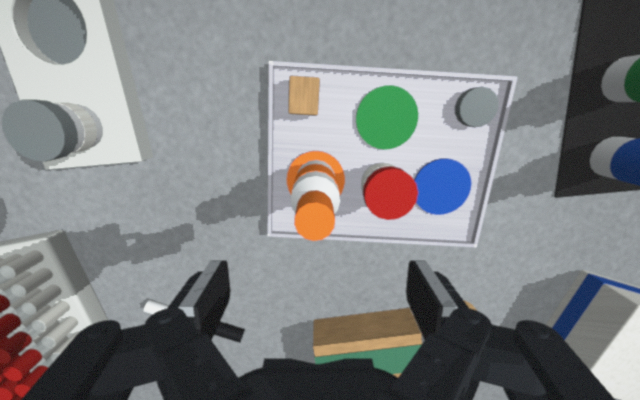

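The orange cap is at (315,216), as predicted. I'll grasp it and take it to slot C (422,276).

jog_arm([
  [[0,0,15,0],[0,0,25,0],[0,0,25,0],[0,0,20,0],[0,0,10,0],[0,0,4,0],[0,0,0,0]],
])

```text
clock: 18.75
ee_pos: [606.4, -35.0, 106.0]
ee_rot: [0.707, 0.708, -0.0, -0.0]
wrist_force: [0.6, 0.2, 0.3]
grip_width: 1.002
```

jog_arm([
  [[0,0,0,0],[0,0,0,0],[0,0,0,0],[0,0,0,0],[0,0,0,0],[0,0,0,0],[0,0,0,0],[0,0,0,0]],
], gripper=1)

```text
clock: 19.55
ee_pos: [606.9, -35.4, 107.0]
ee_rot: [0.707, 0.708, 0.0, 0.001]
wrist_force: [0.2, -1.3, 5.3]
grip_width: 0.339
```

jog_arm([
  [[0,0,-8,0],[0,0,-18,0],[0,0,-25,0],[0,0,-25,0],[0,0,-16,0],[0,0,-8,0]],
])

```text
clock: 20.15
ee_pos: [606.9, -35.1, 207.8]
ee_rot: [0.707, 0.708, 0.001, 0.001]
wrist_force: [0.1, -0.4, -2.2]
grip_width: 0.341
```

jog_arm([
  [[10,-6,0,0],[20,-12,0,0],[30,-18,0,0],[32,-19,0,0],[32,-19,0,0],[32,-19,0,0],[32,-19,0,0],[32,-19,0,0],[32,-19,0,0],[28,-17,0,0]],
])

```text
clock: 21.15
ee_pos: [436.2, 246.2, 204.4]
ee_rot: [0.706, 0.708, -0.001, -0.001]
wrist_force: [0.8, -0.1, -1.3]
grip_width: 0.338
```

jog_arm([
  [[20,-12,0,0],[11,-6,0,0],[0,0,0,0],[0,0,0,0]],
])

```text
clock: 21.55
ee_pos: [421.0, 275.1, 205.6]
ee_rot: [0.707, 0.708, -0.001, 0.0]
wrist_force: [-0.1, -0.0, -1.3]
grip_width: 0.34
```

jog_arm([
  [[0,0,10,0],[0,0,20,0],[0,0,25,0],[0,0,20,0],[0,0,15,0],[0,0,8,0],[0,0,2,0],[0,0,0,0],[0,0,0,0]],
])

```text
clock: 22.45
ee_pos: [421.9, 275.7, 107.2]
ee_rot: [0.707, 0.707, 0.001, 0.0]
wrist_force: [-0.2, 0.4, -1.3]
grip_width: 0.34
```

jog_arm([
  [[0,0,3,0],[0,0,2,0],[0,0,1,0],[0,0,0,0],[0,0,0,0]],
])

```text
clock: 22.95
ee_pos: [421.5, 275.8, 101.0]
ee_rot: [0.707, 0.708, 0.0, 0.0]
wrist_force: [-1.9, -1.1, 4.9]
grip_width: 0.339
```

jog_arm([
  [[0,0,0,0],[0,0,0,0],[0,0,0,0],[0,0,0,0],[0,0,0,0],[0,0,0,0]],
], gripper=-1)

```text
clock: 23.55
ee_pos: [421.0, 275.7, 100.2]
ee_rot: [0.707, 0.708, -0.0, -0.0]
wrist_force: [0.1, -0.3, -0.9]
grip_width: 0.998
```

jog_arm([
  [[0,0,-10,0],[0,0,-20,0],[0,0,-25,0],[0,0,-25,0],[0,0,-25,0],[0,0,0,0]],
])

```text
clock: 24.15
ee_pos: [423.6, 276.6, 210.2]
ee_rot: [0.707, 0.708, 0.004, 0.002]
wrist_force: [-0.3, 0.0, -0.7]
grip_width: 1.003
```

jog_arm([
  [[-10,8,0,0],[-22,18,0,0],[-28,22,0,0],[-30,24,0,0],[-30,24,0,0],[-30,24,0,0],[-30,24,0,0],[-28,22,0,0],[-20,16,0,0],[-10,7,0,0]],
])

```text
clock: 25.15
ee_pos: [610.6, 35.1, 203.3]
ee_rot: [0.708, 0.707, -0.001, -0.001]
wrist_force: [-0.7, 0.0, -0.0]
grip_width: 0.998
```

jog_arm([
  [[0,0,0,0],[0,0,0,0],[0,0,0,0]],
])

```text
clock: 25.45
ee_pos: [609.5, 39.0, 205.0]
ee_rot: [0.706, 0.708, -0.0, -0.0]
wrist_force: [-0.7, 0.3, 0.9]
grip_width: 1.0
```

```bash
python3 - <<'E'
from h import *
s=bot.sense();print(s['ee_pos'],s['wrist_force'],s['grip_width'])
save('wrist','w4')
for n in ['pot','bottle_orange']:
    r=optics.pinpoint('wrist',n); print(n,[(np.round(d['point'],1),round(d['confidence'],2)) for d in r[:2]])
print(proj('wrist',(611,37.5,62)))
save('top','t4')
for n in ['well','bottle_orange','bottle_green','bottle_blue']:
    r=optics.pinpoint('top',n); print(n,[(np.round(d['point'],1),round(d['confidence'],2)) for d in r[:2]])
E
```

```text
[609.53557568  39.01956248 205.01304425] [-0.66078891  0.31411872  0.94436483] 0.9995295835901399
pot []
bottle_orange []
[315.57627436 191.09059505]
well [(array([ 462.3, -284.1,   10.3]), 0.8)]
bottle_orange [(array([420. , 272.8,   4.4]), 0.72)]
bottle_green [(array([502.9, 283.9,   6.2]), 0.78)]
bottle_blue [(array([581.3, 294.3,   4.4]), 0.67)]
```

View pics/w4.png

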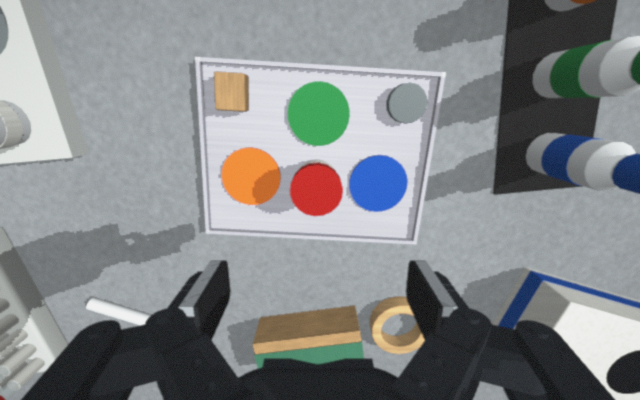

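View pics/t4.png

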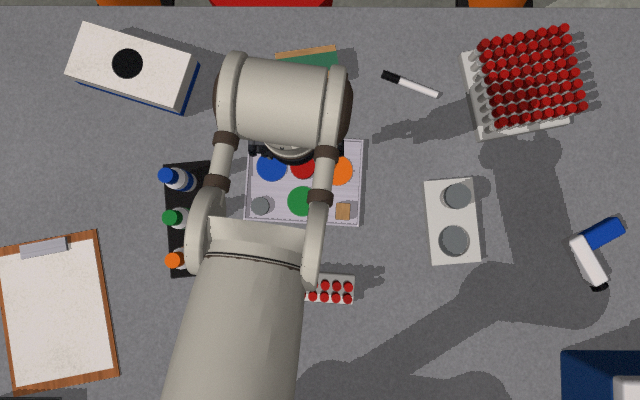

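All three bottles stand on the mat, at top pixels (170,177), (174,218) and (178,260), and the discs are free. The pot lid is at (316,189) in the wrist view, within 2 px of prediction. I'll measure the disc centres from this picture and then pick the pot.

```bash
python3 - <<'E'
from h import *
np.set_printoptions(precision=1,suppress=True)
im=cv2.imread('pics/w4.png');hsv=cv2.cvtColor(im,cv2.COLOR_BGR2HSV)
for n,(a,b),w in [('blue',(100,125),(340,420)),('green',(50,85),(270,360)),('orange',(5,22),(215,290))]:
    m=cv2.inRange(hsv,(a,140,40),(b,255,255));m[:75]=0;m[215:]=0;m[:,:w[0]]=0;m[:,w[1]:]=0
    c=max(cv2.findContours(m,0,2)[0],key=cv2.contourArea);e=cv2.fitEllipse(c);print(n,e,back('wrist',e[0],10))
m=cv2.inRange(hsv,(0,140,40),(4,255,255))|cv2.inRange(hsv,(170,140,40),(180,255,255));m[:150]=0;m[230:]=0
c=max(cv2.findContours(m,0,2)[0],key=cv2.contourArea);e=cv2.fitEllipse(c);print('pot',e,back('wrist',e[0],62))
m=cv2.imread('pics/top0.png');cv2.imwrite('pics/well.png',cv2.resize(m[170:275,415:490],None,fx=5,fy=5,interpolation=cv2.INTER_CUBIC))
E
```

```text
blue ((377.7213439941406, 182.95693969726562), (53.61486053466797, 56.97881317138672), 60.837623596191406) [616.6 106.7  10. ]
green ((318.0874938964844, 113.31938171386719), (58.41167068481445, 61.21674346923828), 179.13296508789062) [541.1  39.2  10. ]
orange ((250.58648681640625, 175.81211853027344), (54.304630279541016, 57.93587875366211), 120.76599884033203) [608.5 -36.4  10. ]
pot ((315.8577575683594, 189.1983184814453), (50.30348205566406, 51.199729919433594), 5.5364990234375) [609.5  37.   62. ]
```

View pics/well.png

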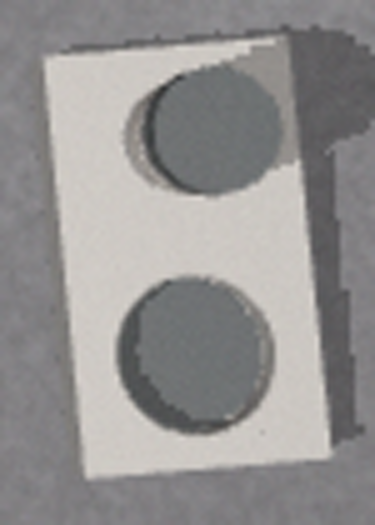

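jog_arm([
  [[0,0,15,0],[0,0,25,0],[0,0,30,0],[0,0,30,0],[0,0,25,0],[0,0,20,0],[0,0,14,0],[0,0,8,0],[0,0,2,0],[0,0,0,0]],
])

```text
clock: 26.85
ee_pos: [610.8, 37.8, 36.7]
ee_rot: [0.707, 0.708, 0.0, 0.0]
wrist_force: [0.5, -0.4, 0.7]
grip_width: 1.001
```

jog_arm([
  [[0,0,0,0],[0,0,0,0],[0,0,0,0],[0,0,0,0],[0,0,0,0],[0,0,0,0],[0,0,0,0],[0,0,0,0]],
], gripper=1, grip_force=35)

```text
clock: 27.65
ee_pos: [611.2, 37.8, 37.5]
ee_rot: [0.707, 0.708, 0.001, 0.001]
wrist_force: [-1.1, 0.3, 6.2]
grip_width: 0.597
```

Grip width 0.597 (51 mm) matches the 52 mm lid. Lifting it.

jog_arm([
  [[0,0,-6,0],[0,0,-16,0],[0,0,-25,0],[0,0,-25,0],[0,0,-20,0],[0,0,-8,0]],
])

```text
clock: 28.25
ee_pos: [611.9, 37.7, 139.9]
ee_rot: [0.707, 0.708, 0.002, 0.002]
wrist_force: [0.7, 0.8, -1.1]
grip_width: 0.597
```

```bash
python3 - <<'E'
from h import *
print(back('top',(453.6,240.4),24)); s=bot.sense();print(s['ee_pos'],s['grip_width'])
im=save('wrist','w5')
E
```

```text
[ 458.60718557 -281.96068509   24.        ]
[611.93809082  37.71599177 139.89171952] 0.597109912980421
```

View pics/w5.png

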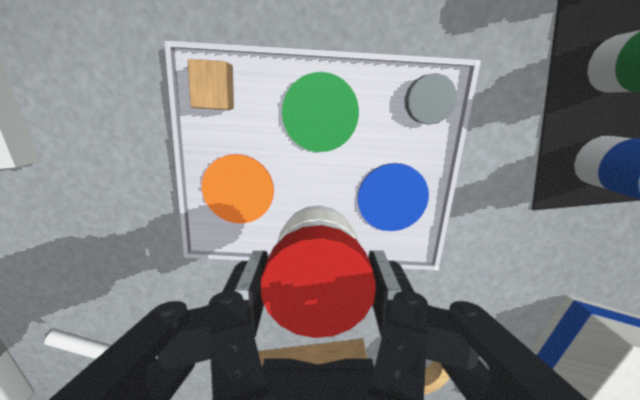

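The pot is held level between the pads at (318,280) in the wrist view. Next is the move to the well at (460,-283).

jog_arm([
  [[-10,-5,0,0],[-20,-10,0,0],[-30,-14,0,0],[-34,-16,0,0],[-34,-16,0,0],[-34,-16,0,0],[-34,-16,0,0],[-34,-16,0,0],[-34,-16,0,0],[-28,-13,0,0]],
])

```text
clock: 29.3
ee_pos: [470.2, -255.6, 134.6]
ee_rot: [0.707, 0.707, -0.0, -0.002]
wrist_force: [0.1, -1.0, -1.0]
grip_width: 0.596
```

jog_arm([
  [[-18,-9,0,0],[-10,-4,0,0],[0,0,0,0],[0,0,0,0],[0,0,0,0]],
])

```text
clock: 29.8
ee_pos: [459.9, -281.2, 135.9]
ee_rot: [0.706, 0.708, 0.0, -0.0]
wrist_force: [0.1, -0.7, -0.7]
grip_width: 0.595
```

```bash
python3 - <<'E'
from h import *
s=bot.sense();print(s['ee_pos'],s['grip_width'])
save('wrist','w6');save('side','s6');save('top','t6')
for p in [(460,-283,24)]: print(proj('wrist',p),proj('side',p))
r=optics.pinpoint('wrist','well');print(r)
r=optics.pinpoint('side','well');print(r)
E
```

```text
[ 459.94407508 -281.16838529  135.91802789] 0.5952541485770932
[315.17381842 199.72352556] [393.68808205 130.22126701]
[{'point': [457.9, -281.5, 3.5], 'confidence': 0.59}]
[{'point': [461.6, -284.6, 10.0], 'confidence': 0.87}]
```

View pics/w6.png

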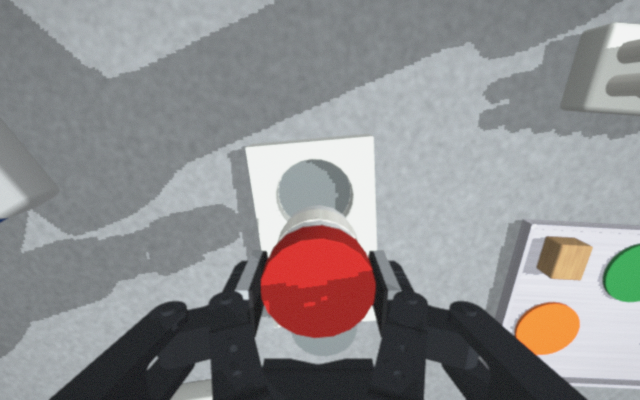

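View pics/s6.png

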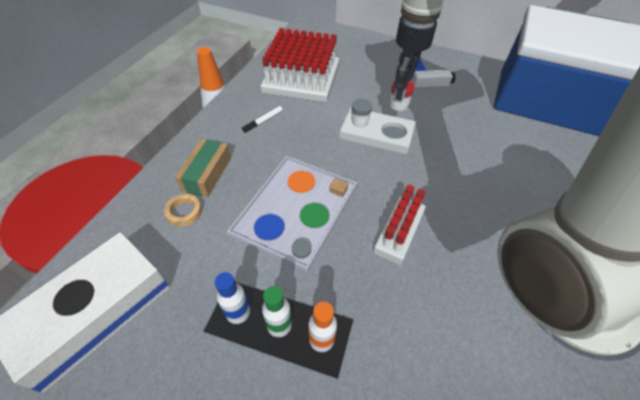

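The well sits laterally centred at column 315 under the pot, and the bottles stand upright on the mat. Lowering the pot.

jog_arm([
  [[0,-1,12,0],[0,0,22,0],[0,0,22,0],[0,0,16,0],[0,0,10,0],[0,0,6,0],[0,0,4,0],[0,0,0,0],[0,0,0,0]],
])

```text
clock: 30.95
ee_pos: [459.2, -282.7, 45.0]
ee_rot: [0.707, 0.708, -0.0, 0.001]
wrist_force: [0.2, -0.7, -2.2]
grip_width: 0.59
```

jog_arm([
  [[0,0,2,0],[0,0,2,0],[0,0,1,0],[0,0,0,0],[0,0,0,0],[0,0,0,0]],
])

```text
clock: 31.55
ee_pos: [458.8, -282.4, 39.5]
ee_rot: [0.707, 0.708, 0.0, 0.0]
wrist_force: [-1.2, -0.4, 1.8]
grip_width: 0.595
```

```bash
python3 - <<'E'
from h import *
s=bot.sense();print(s['ee_pos'],s['grip_width'],s['wrist_force'])
save('wrist','w7');im=save('side','s7')
cv2.imwrite('pics/s7c.png',cv2.cvtColor(cv2.resize(im[60:180,310:450],None,fx=5,fy=5),cv2.COLOR_RGB2BGR))
E
```

```text
[ 458.83977014 -282.37608667   39.53454498] 0.5945609295483558 [-1.1733287  -0.38563661  1.81536604]
```

View pics/s7c.png

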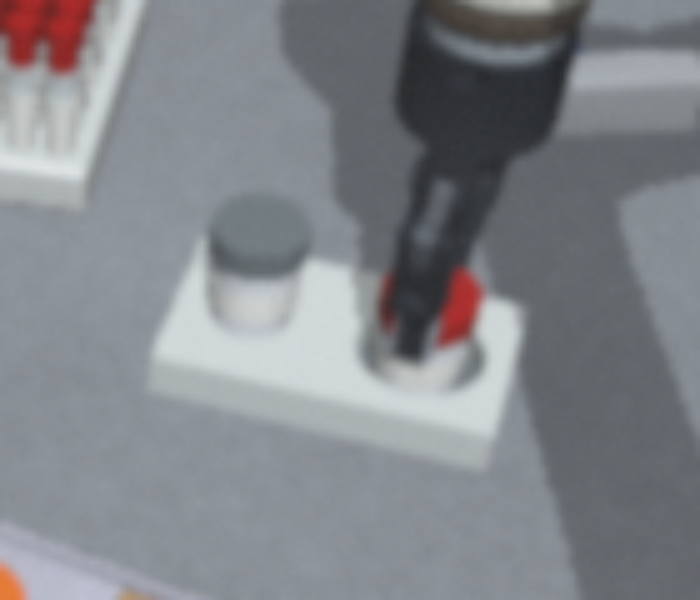

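The pot is inside the well and just touching, with an upward force of 1.8 N. One more millimetre, then release and rise.

jog_arm([
  [[0,0,1,0],[0,0,0,0],[0,0,0,0]],
])

```text
clock: 31.95
ee_pos: [459.0, -282.5, 39.5]
ee_rot: [0.707, 0.708, -0.0, 0.0]
wrist_force: [-4.0, 2.6, 9.7]
grip_width: 0.596
```

jog_arm([
  [[0,0,0,0],[0,0,0,0],[0,0,0,0],[0,0,0,0],[0,0,0,0],[0,0,0,0]],
], gripper=-1)

```text
clock: 32.55
ee_pos: [458.7, -282.3, 38.2]
ee_rot: [0.707, 0.708, -0.0, -0.0]
wrist_force: [0.3, -0.6, -0.2]
grip_width: 0.995
```

jog_arm([
  [[0,0,-8,0],[0,0,-18,0],[0,0,-28,0],[0,0,-30,0],[0,0,-30,0],[0,0,-30,0],[0,0,-20,0],[0,0,-8,0],[0,0,0,0]],
])

```text
clock: 33.45
ee_pos: [459.3, -282.8, 211.7]
ee_rot: [0.707, 0.708, 0.0, 0.001]
wrist_force: [1.1, 0.1, -0.1]
grip_width: 0.998
```

```bash
python3 - <<'E'
from h import *
s=bot.sense();print(s['ee_pos'],s['grip_width'],s['wrist_force'])
save('wrist','w8');print(optics.pinpoint('wrist','pot'))
E
```

```text
[ 459.25414564 -282.80716808  211.67772688] 0.9981436585260419 [ 1.1252232   0.10840896 -0.09761301]
[{'point': [461.2, -286.2, 4.5], 'confidence': 0.71}]
```

View pics/w8.png

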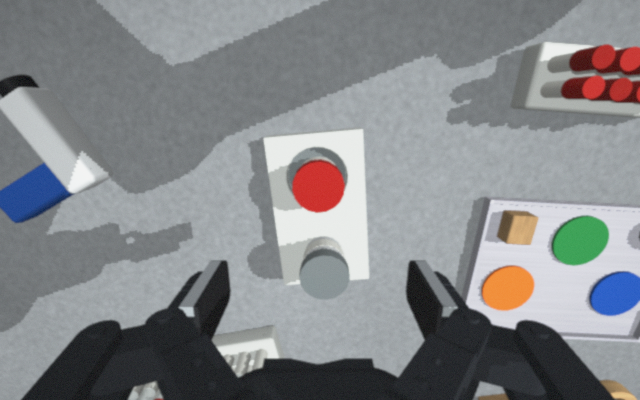

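The pot stands upright in the well, lid at (318,186). Now back to the mat for the orange bottle.

jog_arm([
  [[20,-1,0,0],[40,-3,0,0],[46,-3,0,0],[46,-3,0,0],[46,-3,0,0],[46,-3,0,0],[46,-3,0,0],[46,-3,0,0],[46,-3,0,0],[46,-3,0,0]],
])

```text
clock: 34.55
ee_pos: [428.8, 147.4, 208.7]
ee_rot: [0.707, 0.707, -0.001, -0.001]
wrist_force: [0.5, -0.1, -0.6]
grip_width: 1.001
```

jog_arm([
  [[46,-3,0,0],[46,-3,0,0],[26,-2,0,0],[12,-1,0,0],[0,0,0,0],[0,0,0,0],[0,0,0,0]],
])

```text
clock: 35.25
ee_pos: [421.3, 274.3, 210.0]
ee_rot: [0.707, 0.707, -0.0, 0.0]
wrist_force: [-0.4, -0.3, -0.1]
grip_width: 1.003
```

```bash
python3 - <<'E'
from h import *
s=bot.sense();print(s['ee_pos'],s['grip_width'],s['wrist_force'])
save('wrist','w9');print(proj('wrist',(421.3,275.8,136)))
E
```

```text
[421.2839192  274.3105484  210.00212222] 1.0026655795048953 [-0.39575706 -0.34785207 -0.14815269]
[318.79526236 215.10330973]
```

View pics/w9.png

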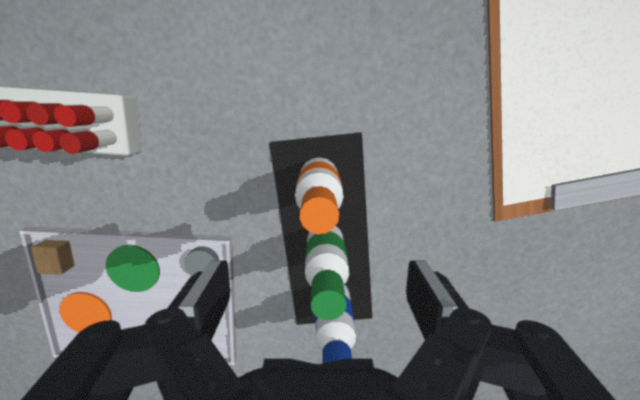

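jog_arm([
  [[0,0,15,0],[0,0,25,0],[0,0,25,0],[0,0,22,0],[0,0,14,0],[0,0,6,0],[0,0,2,0],[0,0,0,0]],
])

```text
clock: 36.1
ee_pos: [421.7, 275.7, 102.0]
ee_rot: [0.707, 0.707, 0.001, 0.0]
wrist_force: [-0.1, -0.1, -0.1]
grip_width: 1.002
```

jog_arm([
  [[0,0,0,0],[0,0,0,0],[0,0,0,0],[0,0,0,0],[0,0,0,0],[0,0,0,0],[0,0,0,0],[0,0,0,0]],
], gripper=1, grip_force=40)

```text
clock: 36.9
ee_pos: [421.4, 275.7, 101.8]
ee_rot: [0.707, 0.708, 0.0, 0.0]
wrist_force: [-0.5, -1.2, 5.6]
grip_width: 0.34
```

jog_arm([
  [[0,0,-8,0],[0,0,-18,0],[0,0,-25,0],[0,0,-25,0],[0,0,-20,0],[0,0,-10,0]],
])

```text
clock: 37.5
ee_pos: [421.6, 276.0, 209.1]
ee_rot: [0.707, 0.708, 0.001, 0.0]
wrist_force: [-0.5, 0.1, -1.2]
grip_width: 0.338
```

jog_arm([
  [[-10,6,0,0],[-20,12,0,0],[-30,18,0,0],[-32,19,0,0],[-32,19,0,0],[-32,19,0,0],[-32,19,0,0],[-32,19,0,0],[-32,19,0,0],[-28,17,0,0]],
])

```text
clock: 38.5
ee_pos: [588.1, -6.7, 205.1]
ee_rot: [0.707, 0.707, -0.001, -0.001]
wrist_force: [-0.4, -0.4, -1.5]
grip_width: 0.338
```

jog_arm([
  [[-20,12,0,0],[-11,7,0,0],[0,0,0,0],[0,0,0,0],[0,0,0,0]],
])

```text
clock: 39.0
ee_pos: [606.8, -33.9, 206.9]
ee_rot: [0.706, 0.708, -0.0, -0.001]
wrist_force: [0.3, -0.6, -2.2]
grip_width: 0.34
```

jog_arm([
  [[0,0,12,0],[0,0,22,0],[0,0,25,0],[0,0,20,0],[0,0,10,0],[0,0,5,0],[0,0,2,0],[0,0,0,0],[0,0,0,0]],
])

```text
clock: 39.9
ee_pos: [608.2, -35.3, 112.5]
ee_rot: [0.707, 0.708, 0.001, 0.001]
wrist_force: [0.7, 0.3, -1.3]
grip_width: 0.345
```

```bash
python3 - <<'E'
from h import *
s=bot.sense();print(s['ee_pos'],s['grip_width'],s['wrist_force'])
im=save('side','s10');cv2.imwrite('pics/s10c.png',cv2.cvtColor(cv2.resize(im[110:280,210:370],None,fx=3.5,fy=3.5),cv2.COLOR_RGB2BGR))
E
```

```text
[608.22692864 -35.27157237 112.47390289] 0.3449989657853077 [ 0.74406287  0.27046944 -1.25232833]
```

View pics/s10c.png

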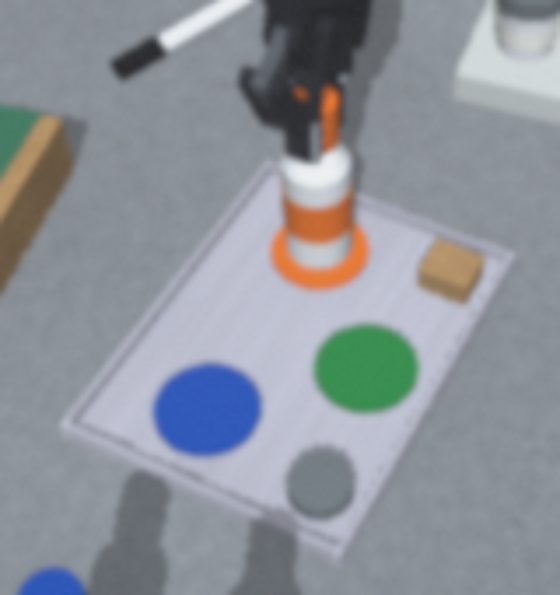

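The orange bottle hovers centred over its disc, so I'll set it down.

jog_arm([
  [[0,0,3,0],[0,0,2,0],[0,0,1,0],[0,0,0,0],[0,0,0,0]],
])

```text
clock: 40.45
ee_pos: [608.6, -35.4, 107.8]
ee_rot: [0.707, 0.708, 0.001, 0.001]
wrist_force: [-2.8, -0.0, 9.5]
grip_width: 0.342
```

jog_arm([
  [[0,0,0,0],[0,0,0,0],[0,0,0,0],[0,0,0,0],[0,0,0,0],[0,0,0,0]],
], gripper=-1)

```text
clock: 41.05
ee_pos: [607.4, -35.1, 105.1]
ee_rot: [0.707, 0.708, -0.0, -0.0]
wrist_force: [0.3, -0.2, -0.9]
grip_width: 1.001
```

jog_arm([
  [[0,0,-10,0],[0,0,-20,0],[0,0,-25,0],[0,0,-25,0],[0,0,-20,0],[0,0,0,0]],
])

```text
clock: 41.65
ee_pos: [609.7, -35.7, 209.9]
ee_rot: [0.707, 0.708, 0.002, 0.003]
wrist_force: [-0.4, -0.4, -0.3]
grip_width: 1.003
```

jog_arm([
  [[15,-5,0,0],[32,-11,0,0],[40,-13,0,0],[40,-13,0,0],[40,-13,0,0],[40,-13,0,0],[40,-13,0,0],[38,-13,0,0],[24,-8,0,0],[10,-4,0,0]],
])

```text
clock: 42.65
ee_pos: [498.2, 286.2, 203.4]
ee_rot: [0.706, 0.709, -0.001, -0.001]
wrist_force: [-0.3, -0.4, -0.1]
grip_width: 1.0
```

jog_arm([
  [[0,0,0,0],[0,0,0,0],[0,0,0,0],[0,0,0,0]],
])

```text
clock: 43.05
ee_pos: [501.5, 282.7, 205.2]
ee_rot: [0.707, 0.707, -0.0, 0.0]
wrist_force: [-0.1, 0.1, -0.5]
grip_width: 1.0
```

```bash
python3 - <<'E'
from h import *
s=bot.sense();print(s['ee_pos'],s['grip_width'],s['wrist_force'])
save('wrist','w11');print(proj('wrist',(502,283.8,136)))
E
```

```text
[501.54638585 282.66356003 205.20799277] 0.9998264776305039 [-0.12029668  0.06647105 -0.50780333]
[318.22249168 218.1096305 ]
```

View pics/w11.png

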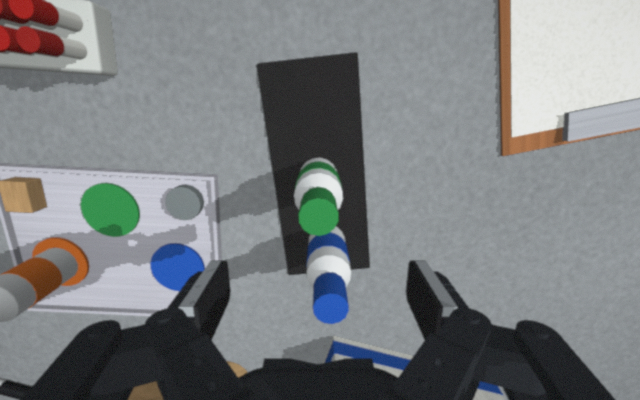

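The green cap is at (319,213), as predicted. Next I grasp it and return it to the green disc.

jog_arm([
  [[0,0,15,0],[0,0,25,0],[0,0,25,0],[0,0,20,0],[0,0,12,0],[0,0,5,0],[0,0,2,0],[0,0,0,0]],
])

```text
clock: 43.9
ee_pos: [501.6, 283.9, 101.9]
ee_rot: [0.707, 0.708, 0.001, 0.0]
wrist_force: [-0.1, 0.2, 0.2]
grip_width: 1.002
```

jog_arm([
  [[0,0,0,0],[0,0,0,0],[0,0,0,0],[0,0,0,0],[0,0,0,0],[0,0,0,0],[0,0,0,0],[0,0,0,0]],
], gripper=1)

```text
clock: 44.7
ee_pos: [501.4, 283.7, 101.8]
ee_rot: [0.707, 0.708, 0.0, 0.0]
wrist_force: [-0.9, -0.9, 4.9]
grip_width: 0.346
```

jog_arm([
  [[0,0,-8,0],[0,0,-18,0],[0,0,-25,0],[0,0,-25,0],[0,0,-20,0],[0,0,-10,0]],
])

```text
clock: 45.3
ee_pos: [501.6, 284.2, 209.2]
ee_rot: [0.707, 0.708, 0.001, 0.0]
wrist_force: [0.6, 0.1, -2.1]
grip_width: 0.339
```

jog_arm([
  [[-12,2,0,0],[-24,4,0,0],[-30,5,0,0],[-32,5,0,0],[-32,5,0,0],[-32,5,0,0],[-32,5,0,0],[-28,5,0,0],[-16,3,0,0],[-6,1,0,0]],
])

```text
clock: 46.3
ee_pos: [540.8, 38.2, 206.0]
ee_rot: [0.707, 0.707, -0.001, -0.001]
wrist_force: [0.4, 0.8, -2.5]
grip_width: 0.337
```

jog_arm([
  [[0,0,0,0],[0,0,0,0],[0,0,12,0],[0,0,22,0],[0,0,25,0],[0,0,20,0],[0,0,10,0],[0,0,5,0],[0,0,0,0],[0,0,0,0]],
])

```text
clock: 47.3
ee_pos: [542.1, 39.9, 114.3]
ee_rot: [0.707, 0.708, 0.001, 0.001]
wrist_force: [1.0, 0.7, -2.9]
grip_width: 0.341
```

```bash
python3 - <<'E'
from h import *
s=bot.sense();print(s['ee_pos'],s['grip_width'],s['wrist_force'])
im=save('side','s12');cv2.imwrite('pics/s12c.png',cv2.cvtColor(cv2.resize(im[110:280,210:370],None,fx=3.5,fy=3.5),cv2.COLOR_RGB2BGR))
E
```

```text
[542.1133717   39.87086175 114.29133506] 0.34116880147628187 [ 0.98297409  0.66203604 -2.89330861]
```

View pics/s12c.png

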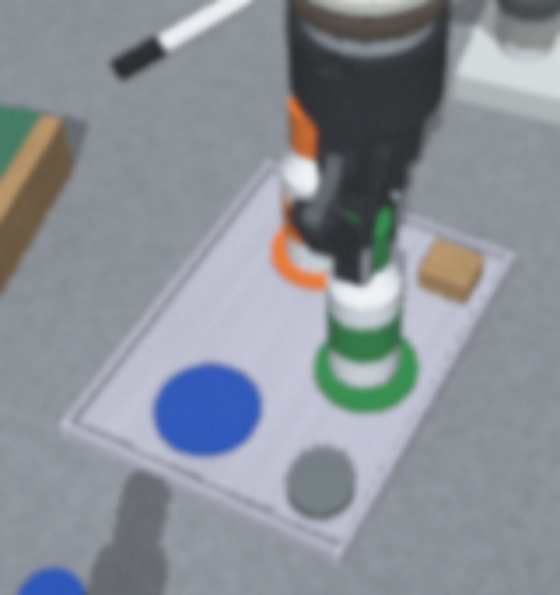

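Green is centred over its disc. I'll set it down, release, and go to blue.

jog_arm([
  [[0,0,4,0],[0,0,3,0],[0,0,1,0],[0,0,0,0],[0,0,0,0]],
])

```text
clock: 47.85
ee_pos: [542.7, 39.5, 107.7]
ee_rot: [0.707, 0.708, 0.001, 0.001]
wrist_force: [-3.4, -0.4, 10.9]
grip_width: 0.341
```

jog_arm([
  [[0,0,0,0],[0,0,0,0],[0,0,0,0],[0,0,0,0],[0,0,0,0],[0,0,0,0]],
], gripper=-1)

```text
clock: 48.45
ee_pos: [541.3, 39.8, 105.2]
ee_rot: [0.707, 0.708, -0.0, -0.0]
wrist_force: [-0.5, 0.5, 0.2]
grip_width: 0.998
```

jog_arm([
  [[0,0,-10,0],[0,0,-20,0],[0,0,-25,0],[0,0,-25,0],[0,0,-20,0],[0,0,0,0]],
])

```text
clock: 49.05
ee_pos: [543.6, 39.5, 209.5]
ee_rot: [0.707, 0.708, 0.002, 0.003]
wrist_force: [-0.0, -0.3, 0.2]
grip_width: 1.0
```

jog_arm([
  [[15,2,0,0],[28,4,0,0],[32,5,0,0],[32,5,0,0],[32,5,0,0],[32,5,0,0],[32,5,0,0],[28,5,0,0],[16,3,0,0],[6,1,0,0]],
])

```text
clock: 50.05
ee_pos: [579.5, 295.2, 202.9]
ee_rot: [0.706, 0.708, -0.001, -0.001]
wrist_force: [0.1, -0.4, 0.1]
grip_width: 0.999
```

jog_arm([
  [[0,0,0,0],[0,0,0,0],[0,0,0,0],[0,0,0,0]],
])

```text
clock: 50.45
ee_pos: [581.1, 292.0, 205.3]
ee_rot: [0.707, 0.707, -0.0, 0.0]
wrist_force: [0.4, -0.5, 0.1]
grip_width: 1.002
```

```bash
python3 - <<'E'
from h import *
s=bot.sense();print(s['ee_pos'],s['grip_width'],s['wrist_force'])
save('wrist','w13');print(proj('wrist',(581.7,293,136)))
E
```

```text
[581.08636976 292.04809147 205.31447807] 1.001827844152773 [ 0.44921473 -0.53332986  0.1458538 ]
[317.99106691 218.14154014]
```

View pics/w13.png

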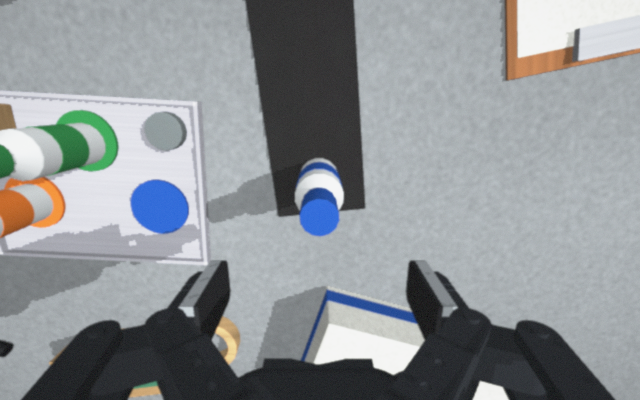

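The blue cap is at (320,213), on target. Same sequence for blue.

jog_arm([
  [[0,0,15,0],[0,0,25,0],[0,0,25,0],[0,0,20,0],[0,0,12,0],[0,0,5,0],[0,0,2,0],[0,0,0,0]],
])

```text
clock: 51.3
ee_pos: [581.6, 293.0, 102.0]
ee_rot: [0.707, 0.708, 0.001, 0.0]
wrist_force: [-0.4, 0.6, 0.6]
grip_width: 1.001
```

jog_arm([
  [[0,0,0,0],[0,0,0,0],[0,0,0,0],[0,0,0,0],[0,0,0,0],[0,0,0,0],[0,0,0,0],[0,0,0,0]],
], gripper=1)

```text
clock: 52.1
ee_pos: [581.4, 293.0, 101.8]
ee_rot: [0.707, 0.708, 0.0, 0.0]
wrist_force: [-0.2, -0.0, 3.3]
grip_width: 0.341
```

jog_arm([
  [[0,0,-8,0],[0,0,-18,0],[0,0,-25,0],[0,0,-25,0],[0,0,-20,0],[0,0,-10,0]],
])

```text
clock: 52.7
ee_pos: [581.6, 293.0, 209.4]
ee_rot: [0.707, 0.708, 0.001, 0.001]
wrist_force: [-0.1, -0.2, -2.0]
grip_width: 0.341
```

jog_arm([
  [[-8,1,0,0],[-18,4,0,0],[-23,5,0,0],[-25,5,0,0],[-25,5,0,0],[-25,5,0,0],[-25,5,0,0],[-19,4,0,0],[-12,2,0,0],[-6,0,0,0]],
])

```text
clock: 53.7
ee_pos: [616.7, 104.9, 205.9]
ee_rot: [0.707, 0.707, -0.001, -0.001]
wrist_force: [-0.0, 0.0, -1.8]
grip_width: 0.346
```

jog_arm([
  [[0,0,0,0],[0,0,0,0],[0,0,12,0],[0,0,22,0],[0,0,25,0],[0,0,20,0],[0,0,10,0],[0,0,5,0],[0,0,0,0],[0,0,0,0]],
])

```text
clock: 54.7
ee_pos: [618.1, 107.1, 114.4]
ee_rot: [0.707, 0.708, 0.001, 0.001]
wrist_force: [-0.2, -0.4, -1.3]
grip_width: 0.337
```

```bash
python3 - <<'E'
from h import *
s=bot.sense();print(s['ee_pos'],s['grip_width'],s['wrist_force'])
im=save('side','s14');cv2.imwrite('pics/s14c.png',cv2.cvtColor(cv2.resize(im[110:280,210:370],None,fx=3.5,fy=3.5),cv2.COLOR_RGB2BGR))
E
```

```text
[618.0553194  107.05481416 114.43110467] 0.3372723387164201 [-0.18235953 -0.35629533 -1.28203554]
```

View pics/s14c.png

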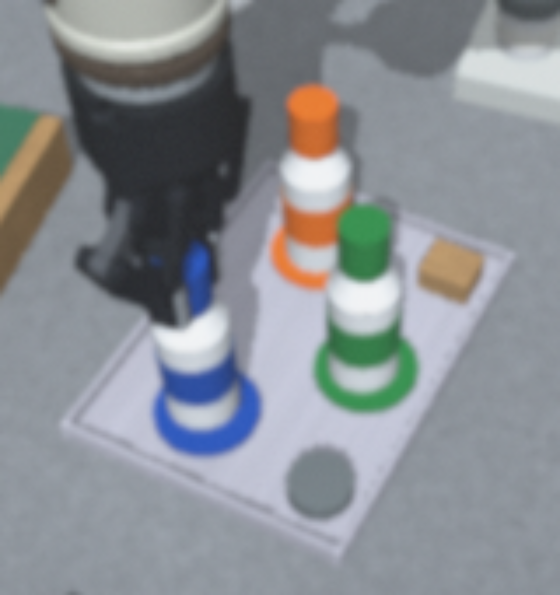

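Blue hovers over its disc, and orange and green stand on theirs. I'll set blue down, release, and retreat clear of the tray.

jog_arm([
  [[0,0,4,0],[0,0,3,0],[0,0,1,0],[0,0,0,0],[0,0,0,0]],
])

```text
clock: 55.25
ee_pos: [618.5, 106.9, 107.8]
ee_rot: [0.707, 0.708, 0.001, 0.001]
wrist_force: [-2.5, 0.4, 8.9]
grip_width: 0.338
```

jog_arm([
  [[0,0,0,0],[0,0,0,0],[0,0,0,0],[0,0,0,0],[0,0,0,0],[0,0,0,0]],
], gripper=-1)

```text
clock: 55.85
ee_pos: [617.2, 106.9, 105.2]
ee_rot: [0.707, 0.708, -0.0, -0.0]
wrist_force: [-1.5, 1.1, -0.7]
grip_width: 0.998
```

jog_arm([
  [[0,0,-10,0],[0,0,-20,0],[0,0,-25,0],[0,0,-25,0],[0,0,-20,0],[0,0,0,0]],
])

```text
clock: 56.45
ee_pos: [619.6, 106.9, 210.0]
ee_rot: [0.707, 0.708, 0.003, 0.003]
wrist_force: [0.7, 0.1, -0.4]
grip_width: 0.999
```

jog_arm([
  [[15,-12,0,0],[28,-24,0,0],[32,-30,0,0],[36,-32,0,0],[36,-32,0,0],[36,-32,0,0],[36,-32,0,0],[36,-32,0,0],[36,-32,0,0],[36,-32,0,0]],
])

```text
clock: 57.45
ee_pos: [323.5, 434.3, 203.6]
ee_rot: [0.707, 0.708, -0.001, -0.0]
wrist_force: [1.0, 1.4, -0.6]
grip_width: 0.998
```

jog_arm([
  [[36,-32,0,0],[20,-18,0,0],[0,0,0,0],[0,0,0,0],[0,0,0,0],[0,0,0,0]],
])

```text
clock: 58.05
ee_pos: [277.5, 488.6, 205.0]
ee_rot: [0.707, 0.707, -0.0, 0.0]
wrist_force: [-0.5, 0.7, -0.5]
grip_width: 0.999
```

```bash
python3 - <<'E'
from h import *
s=bot.sense();print(s['ee_pos'],s['grip_width'],s['wrist_force'],s['clock'])
im=save('top','t15')
for n in ['bottle_blue','bottle_green','bottle_orange','pot']:
    print(n,[(np.round(d['point'],1),round(d['confidence'],2)) for d in optics.pinpoint('top',n)[:2]])
cv2.imwrite('pics/t15c.png',cv2.cvtColor(cv2.resize(im[125:275,235:495],None,fx=3,fy=3,interpolation=cv2.INTER_CUBIC),cv2.COLOR_RGB2BGR))
im=save('side','s15');cv2.imwrite('pics/s15c.png',cv2.cvtColor(cv2.resize(im[80:280,210:430],None,fx=3,fy=3,interpolation=cv2.INTER_CUBIC),cv2.COLOR_RGB2BGR))
E
```

```text
[277.45582627 488.56937042 204.95364002] 0.9991867848037445 [-0.52856848  0.66731703 -0.4831565 ] 58.05
bottle_blue [(array([620.9, 108.6,   7.1]), 0.63)]
bottle_green [(array([547.6,  38.9,  10. ]), 0.65)]
bottle_orange [(array([611.5, -38.1,  11.2]), 0.84)]
pot [(array([ 457.6, -282.5,   12.9]), 0.94)]
```

View pics/t15c.png

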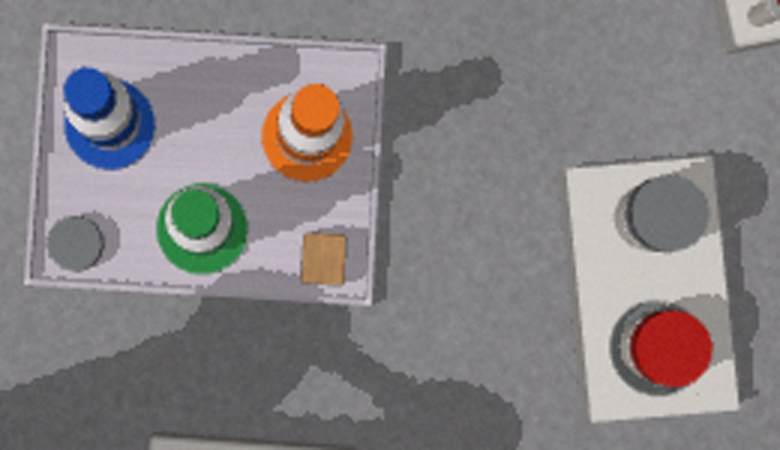

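View pics/s15c.png

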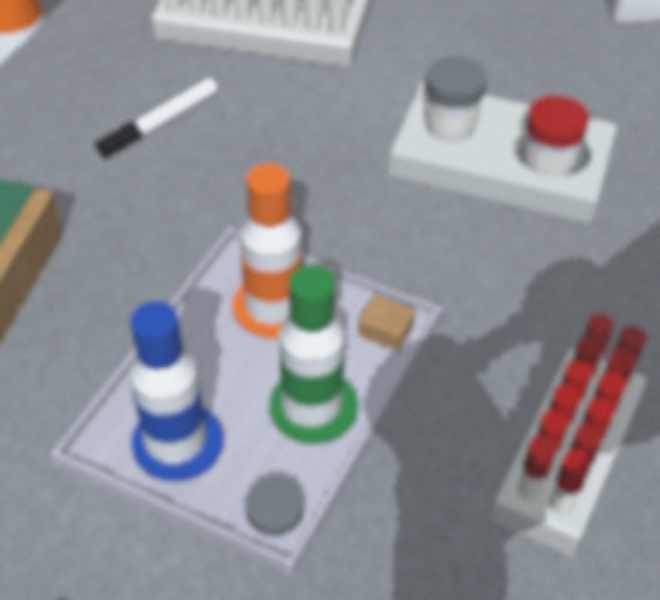

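```bash
python3 - <<'E'
from h import *
print(workorder.finish_job())
E
```

```text
the job is handed in; nothing more can be done
None
```

The job is done and handed in, with the robot clock at about 58 s of the 144 s allowed. I first moved the blue, green and orange bottles to the black mat. I then stood the pot in the empty well of the foam carrier, and returned orange, green and blue to their own discs.

- **Last pictures:** the top and side views show all three bottles upright, each with a rim of its own disc visible around the foot. The pot is upright in the well, the grey-lidded pot is still in its place, and the gripper is open and well clear of everything.
- **Forces:** readings at the end of each move were at most about 11 N at the wrist, when setting bottles down.
- **Disagreement:** the network's final reading for the green bottle was about 6 mm from my own measurement of the disc centre, and blue and orange were 3 to 5 mm off. It put the green bottle off by about the same amount before I moved it, and I released each bottle within about 2 mm of its measured disc centre. A bottle has 11 mm of room on its disc, so I did not adjust them.
- **Missed detection:** the network once failed to find the pot in the wrist view, so I measured it from the picture myself.

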